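# Load the shaker carrier and set its clamp screw

## Task

Stand the amber vial, the steel check weight and the white jar with the blue lid upright in the aluminium tray of the shaker carrier and let go of them; then turn the carrier's black thumbscrew clockwise until it seats, and back it off a quarter turn. Finish with the gripper still holding the thumbscrew there, so that I can nip up its lock nut, and leave everything else on the bench where it is.

Things in the scene. Friction and masses are not known exactly. Their poses are not given: they have to be found in the camera images.
- carrier: Shaker carrier fixed to the bench: grey base plate 150 x 280 x 12 mm with an open aluminium tray on it. Origin on the bench, under the tray's centre; x across the tray, y along it towards the clamp post, z up. Tray outside 130 (x) x 200 (y) mm, walls 4 mm thick, rim 48 mm above the bench, inner floor 122 x 192 mm, 16 mm above the bench
- post_top (a point): Centre of the white disc (60 mm diameter) on top of the clamp post, on the screw's axis: 80 mm above the bench, at x = 0, y = +138 mm of the carrier, beyond the tray's end. A red line on it points to the carrier's +x. Under it a 26 mm steel column on a grey block 56 x 50 mm, 42 mm tall
- tray_floor (a point): Centre of the tray's inner floor, 16 mm above the bench; same axes as the carrier
- thumbscrew (a joint): Turn of the thumbscrew, rad; grows clockwise seen from above (tightening). Seats on a hard stop at 3.14: wing along the carrier's x, white mark over the red line. Starts at 1.75 to 2.5; a quarter turn back from the seat is 1.57, wing along the carrier's y. Wing's x axis points at carrier yaw minus this value. 0.06 N m of friction: stays where left, does not rise or sink
- wing_grip (a point): Where to pinch the thumbscrew: a point on its axis inside its black wing, 107 mm above the bench, 18 mm below the wing's top. The wing is a bar 44 mm long (this point's x axis), 10 mm thick (its y axis: pinch across it), 32 mm tall, from 93 to 125 mm above the bench; a white mark on top shows its -x end. Below it a 20 mm brass stem, 12 mm tall, and a brass lock nut on the disc
- amber_vial: Amber glass vial with black cap, 62 mm tall, about 50 g: straight body 30 mm diameter up to 42 mm, cap 23 mm diameter from 47 mm up. Origin at the centre of its underside, z up
- check_weight: Polished steel check weight, 48 mm tall, about 180 g: straight body 30 mm diameter up to 34 mm, narrow neck, 22 mm knob on top. Origin at the centre of its underside, z up
- white_jar: White plastic jar with blue lid, 44 mm tall, about 60 g: body 34 mm diameter up to 32 mm, lid 36 mm diameter. Origin at the centre of its underside, z up
- green_vial: Bystander: green glass vial with white cap, 30 mm diameter, 62 mm tall. Origin at the centre of its underside
- brass_cap: Bystander: brass screw ring, 38 mm diameter, 12 mm tall. Origin at the centre of its underside
- weigh_boat: Bystander: turquoise round weighing boat, 56 mm diameter, 22 mm tall. Origin at the centre of its underside
- tip_rack: Bystander: blue pipette tip rack 80 x 120 x 55 mm. Origin at the centre of its underside
- reagent_bottle: Bystander: large amber reagent bottle, 64 mm diameter, 120 mm tall. Origin at the centre of its underside
- cuvette_box: Bystander: orange cuvette box 60 x 90 x 35 mm. Origin at the centre of its underside
Mind the look-alikes: they are no part of the job. Leave any red look-alike of the amber_vial alone.

How it is judged:
By the outcome, as a careful person would: the job done as asked, in the order asked, and still so for the second after the job is handed in, while the arm keeps its last pose, push and grip.
It also fails if it takes over 72 s, if anything falls off the work surface, if the arm or the gripper's body presses on something with over 40 N, if the wrist force passes 120 N, or if a joint passes its speed limit or range.

## Robot

A 6-joint arm with a two-finger parallel gripper is mounted at the origin on the work surface. World frame = base frame: x ahead of the robot, y to its left, z up, the work surface at z = 0. Lengths are in m, angles in degrees, forces in N, time in s.
With the tool pointing down it reaches from about 0.35 to 1 m from the base axis. Payload 7.1 kg.
Tool frame: the origin (TCP) lies at the very end of the fingers, on their centre line; the grasp point (between the pads) lies 19 mm behind it (ctrl.hold_point_z is the distance from the TCP to the grasp point, in m); x points along the fingers, z is the direction in which the jaws open and shut, and the axes are right-handed (so a half turn about x gives the same grasp; the last joint's range is limited). The gripper opens to 85 mm and grips with 20 to 120 N. Pads are 22 mm wide; open, the fingers measure 114 mm over their backs; the gripper's body (76 mm by 85 mm) begins 54 mm behind the grasp point. The pads swing forward as they close: fully open they stand 13 mm farther back than shut.
Start: joints at [-71.219, 24.242, 93.386, -0, 62.372, -1.089], TCP at [0.212, -0.588, 0.231] pointing down, gripper open.
Joint ranges: [-172.04, 172.04], [-51.8, 120.97], [4.93, 147.93], [-75.15, 255.16], [6.16, 154.13], [-145.62, 145.62]. Speed limits (degrees/s): [136.94, 136.94, 172.46, 180, 180, 180].

## Interface

Orientations are given as a 3x3 rotation matrix whose columns are the frame's x, y, z axes.
In Python, from cell import get_state, cams, job, ctrl gives the robot as it stands.
- The arm moves only by the tool play_rows, never from a script. Its argument "deltas" is a list of rows, each a list of 3 entries, a list of its own where there are three numbers: the shift along the tool's x, y, z in mm, then the turn, a rotation vector about the tool's x, y, z in rad, then the finger opening in mm, from 0 to 85.4. In form: [[[dx, dy, dz], [rx, ry, rz], hand], ...]. A call has 1 to 20 rows; each row shifts and turns the pose as measured when the row begins, along the tool's axes as they then stand; what a row does not reach is not made up. A row lasts 1/10 s, in which the tool goes at most 50 mm and 8.59 degrees, less where a joint would pass 70% of its speed; a pose out of reach is approached as far as the arm can. A call is refused whole if a number of a shift passes 50 or a number of a turn 0.15, either way. A call with a gripper value outside its range is refused whole. The fingers move at their own pace and stop on an object; "force" is the grip in N (left out, the last holds). Time passes only in rows, so rows that do not move let the fingers close. It gives the time, the measured TCP pose, the force and the opening at its end, in the units of the state.
- get_state(): the state, without advancing time (a new reading comes with each control period).
- cams.get_image(name): name is "scene" or "side" or "wrist"; returns the picture (400x640x3 uint8, red, green, blue); there is no depth.
- cams.camera_params(name): a dict with "vfov" (degrees; the focal length in pixels is half the picture's height over the tangent of half this angle, whatever the lens; pixels are square), "cx", "cy" (the principal point, pixels), "camera_from_world" (4x4, takes a point from world to camera coordinates). Camera axes: x right, y up, looking along -z (the intrinsics and any distortion apply to the point x, -y, -z); pixel columns grow to the right and rows downward; lengths in m; the calibration is good to about 2 mm. A picture is of the moment at which its call begins: read the wrist's pose just before it. camera_params takes no time and is no camera call; for the wrist camera it gives the pose at the moment of the call.
- job.hand_in(): hands the job in, once; it reports no verdict.
The state is a dict: "t": time; "qpos": joint angles; "joint_vel": joint speeds; "joint_efforts": joint torques, N m; "eef_pos": TCP position; "ee_rot": TCP orientation; "ft_force": force on the tool from outside, world axes, zero at the start; "ft_torque": the same for the moment, N m; "width": finger opening in m.
Only numpy, scipy, OpenCV 4.12 (cv2) and the standard library are available. Lean on these libraries where they do the work, as an engineer would, in place of code of your own. Each camera call takes 0.05 s, during which the arm holds its last target. There are 200 camera calls.

## Working session

There is one attempt and no reset: what is moved stays moved. The work goes in short steps, Python scripts to look and compute and a tool call to move; the robot and the scene stay as the last step left them, time stands still between calls to the robot, and variables do not carry over. Pictures are saved under pics/ and viewed, about 8 in all and at most 12, crops included, and the job is handed in when it is done.

Besides the shell and the picture viewer there is one more tool, called after "Request:" as name(argument=value, ...) on one line, values as JSON. play_rows: Moves the arm, as the interface text tells. Its arguments: {"type":"object","properties":{"deltas":{"type":"array","items":{"type":"array"}},"force":{"type":"number"}},"required":["deltas"]}

```bash
ls; mkdir -p pics; python3 - <<'E'
from cell import get_state,cams,job,ctrl
import cv2,numpy as np
np.set_printoptions(precision=4,suppress=True)
s=get_state();print({k:s[k] for k in('t','eef_pos','ee_rot','width','ft_force')},ctrl.hold_point_z)
for n in('scene','side','wrist'):
    p=cams.camera_params(n);print(n,p)
    im=cams.get_image(n);cv2.imwrite(f'pics/{n}0.png',im[:,:,::-1])
a=[cv2.imread(f'pics/{n}0.png') for n in('scene','side')]
E
```

```text
pics
{'t': 0.0, 'eef_pos': array([ 0.2123, -0.5872,  0.2305]), 'ee_rot': array([[-0.0005,  0.9405,  0.3399],
       [ 0.0015,  0.3399, -0.9405],
       [-1.    ,  0.0001, -0.0016]]), 'width': 0.08509637819225928, 'ft_force': array([-0.4589,  0.7769,  0.715 ])} 0.0187
scene {'vfov': 54.516079705391746, 'cx': 329.5653855412012, 'cy': 205.7805753673052, 'camera_from_world': array([[-0.0433,  0.999 ,  0.0057,  0.008 ],
       [-0.6587, -0.0328,  0.7517,  0.3134],
       [ 0.7512,  0.0288,  0.6595, -1.3129],
       [ 0.    ,  0.    ,  0.    ,  1.    ]])}
side {'vfov': 45.10597056570076, 'cx': 315.15473335809605, 'cy': 198.83534006835998, 'camera_from_world': array([[-0.8816, -0.4714,  0.0219,  0.4952],
       [ 0.3093, -0.5421,  0.7813, -0.2431],
       [-0.3564,  0.6956,  0.6238, -1.0453],
       [ 0.    ,  0.    ,  0.    ,  1.    ]])}
wrist {'vfov': 71.22347394676962, 'cx': 319.407306845786, 'cy': 198.53622619913529, 'camera_from_world': array([[ 0.3407, -0.9402, -0.0007, -0.6252],
       [ 0.9082,  0.3293, -0.2584,  0.034 ],
       [ 0.2432,  0.0874,  0.966 , -0.3791],
       [ 0.    ,  0.    ,  0.    ,  1.    ]])}
```

View pics/scene0.png

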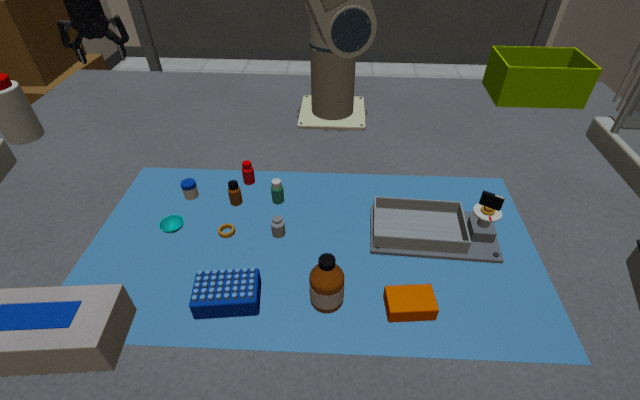

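View pics/side0.png

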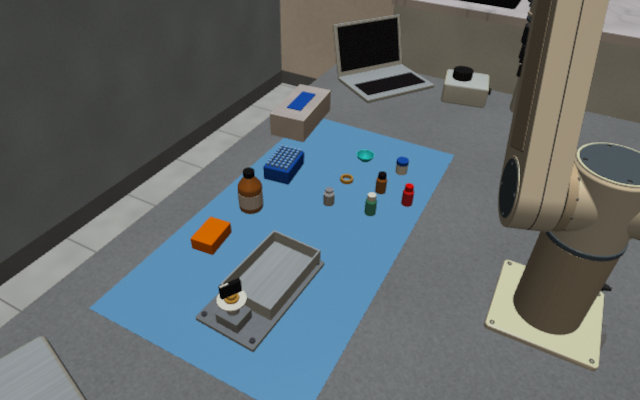

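Scene view candidates are the amber vial (235,194), red look-alike (248,173), green vial (277,191), white jar with blue lid (190,189), steel weight (278,227), and the big amber bottle (327,285), which is too large. The tray is at about (420,225) and the post at (488,205). In the side view the amber vial is at (381,183), red (408,195), green (370,205), jar (402,166) and weight (329,198). Next is a close crop to check these choices and get better pixels.

```bash
cat > h.py <<'E'
import numpy as np,cv2
from cell import get_state,cams,job,ctrl
np.set_printoptions(precision=4,suppress=True)
def K(p):
    f=200/np.tan(np.radians(p['vfov']/2));return np.array([[f,0,p['cx']],[0,f,p['cy']],[0,0,1]])
D=np.diag([1,-1,-1,1.])
def proj(X,p):
    X=np.atleast_2d(X);c=(D@p['camera_from_world']@np.c_[X,np.ones(len(X))].T)[:3]
    u=K(p)@c;return (u[:2]/u[2]).T
def plane(uv,z,p):
    M=np.linalg.inv(D@p['camera_from_world']);d=M[:3,:3]@np.linalg.inv(K(p))@np.r_[uv,1];o=M[:3,3]
    return o+d*(z-o[2])/d[2]
def tri(a,pa,b,pb):
    X=cv2.triangulatePoints(K(pa)@(D@pa['camera_from_world'])[:3],K(pb)@(D@pb['camera_from_world'])[:3],np.array(a,float),np.array(b,float))[:,0]
    return X[:3]/X[3]
E
python3 - <<'E'
from h import *
a=cv2.imread('pics/scene0.png');b=cv2.imread('pics/side0.png')
def c(i,x0,x1,y0,y1,f): return cv2.resize(i[y0:y1,x0:x1],None,fx=f,fy=f,interpolation=cv2.INTER_CUBIC)
o=np.zeros((600,800,3),np.uint8)
for im,y,x in((c(a,165,300,155,243,3.4),0,0),(c(a,365,505,182,264,3.4),300,0),(c(b,315,420,145,220,3),0,480),(c(b,195,330,230,345,2.3),300,480)):
    o[y:y+im.shape[0],x:x+im.shape[1]]=im[:600-y,:800-x]
cv2.imwrite('pics/m1.png',o)
E
```

```text
(no output)
```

View pics/m1.png

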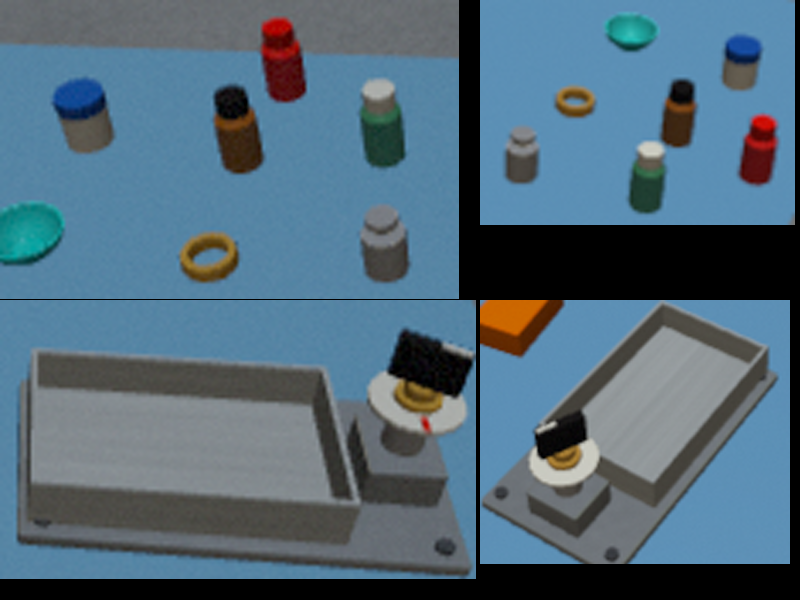

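The crop confirms the choice: amber with black cap at montage (238,130), jar at (84,115), steel weight at (384,243); red and green stay. The red line points toward the scene camera, so carrier +x is roughly world +x. The white mark is on the wing's right/far end.

```bash
python3 - <<'E'
from h import *
from scipy.optimize import least_squares
S,T=cams.camera_params('scene'),cams.camera_params('side')
A=lambda x,y:np.array([165+x/3.4,155+y/3.4]);C=lambda x,y:np.array([365+x/3.4,182+(y-300)/3.4])
B=lambda x,y:np.array([315+(x-480)/3,145+y/3]);E=lambda x,y:np.array([195+(x-480)/2.3,230+(y-300)/2.3])
for n,a,b,z in(('amber',A(231,92),B(682,85),.062),('jar',A(79,89),B(743,43),.044),('weight',A(381,213),B(522,132),.048),('green',A(379,86),B(651,147),.062),('red',A(277,24),B(764,121),.062)):
    print(n,tri(a,S,b,T),plane(a,z,S),plane(b,z,T))
obs=[((-65,-100,48),C(35,350),S),((-65,100,48),C(325,370),S),((65,100,48),C(357,503),S),((65,-100,48),C(30,485),S),((0,138,80),C(418,403),S),
((65,-100,48),E(662,305),T),((-65,-100,48),E(768,347),T),((-65,100,48),E(657,487),T),((0,138,80),E(565,460),T)]
def r(q):
    c,s=np.cos(q[2]),np.sin(q[2]);o=[]
    for X,uv,p in obs:
        X=np.array(X)/1000;o.append(proj([q[0]+c*X[0]-s*X[1],q[1]+s*X[0]+c*X[1],X[2]],p)[0]-uv)
    return np.ravel(o)
f=least_squares(r,[.55,.25,0]);print('carrier',f.x,np.degrees(f.x[2]));print(r(f.x).reshape(-1,2))
c,s=np.cos(f.x[2]),np.sin(f.x[2]);print('post',f.x[0]-s*.138,f.x[1]+c*.138)
# wing top ends
for nm,a,b in(('mark',C(458,349),E(544,425)),('other',C(402,336),E(578,414))): print(nm,tri(a,S,b,T),plane(a,.125,S),plane(b,.125,T))
E
```

```text
amber [ 0.4708 -0.2188  0.0622] [ 0.4717 -0.2181  0.062 ] [ 0.4709 -0.2201  0.062 ]
jar [ 0.4522 -0.3364  0.0462] [ 0.4509 -0.3367  0.044 ] [ 0.4531 -0.3408  0.044 ]
weight [ 0.5744 -0.0993  0.0481] [ 0.575  -0.0987  0.048 ] [ 0.5744 -0.1001  0.048 ]
green [ 0.4591 -0.1168  0.0633] [ 0.4596 -0.1157  0.062 ] [ 0.4596 -0.1201  0.062 ]
red [ 0.3865 -0.2039  0.062 ] [ 0.388  -0.2029  0.062 ] [ 0.3864 -0.2052  0.062 ]
carrier [ 0.5569  0.2149 -0.0457] -2.6207807574000612
[[-1.0418 -1.3868]
 [ 0.2968 -1.9844]
 [ 1.2366 -0.4098]
 [ 0.2603 -1.6635]
 [-0.453  -2.2813]
 [-0.8846 -1.969 ]
 [-0.2947  0.0755]
 [-2.0618 -1.278 ]
 [-0.8085 -0.6388]]
post 0.5632120882469235 0.3527176262874598
mark [0.5721 0.3616 0.1263] [0.5714 0.363  0.125 ] [0.5726 0.36   0.125 ]
other [0.5568 0.3343 0.122 ] [0.5606 0.3325 0.125 ] [0.555  0.3363 0.125 ]
```

Two-camera triangulation gives heights matching the known sizes within about 2 mm, and the carrier fits with residuals of about 2 px. Plan: align the jaws with carrier x (tool y = carrier y), then pick the jar, amber vial and weight in turn.

Request:
play_rows(deltas=[[[0, 0, 0], [-0.147, 0, 0], 60], [[0, 0, 0], [-0.147, 0, 0], 60], [[0, 0, 0], [-0.147, 0, 0], 60], [[0, 0, 0], [-0.147, 0, 0], 60], [[0, 0, 0], [-0.147, 0, 0], 60], [[0, 0, 0], [-0.147, 0, 0], 60], [[0, 0, 0], [-0.147, 0, 0], 60], [[0, 0, 0], [-0.147, 0, 0], 60]], force=40)

```text
t: 0.95
eef_pos: [0.2117, -0.5855, 0.2278]
ee_rot: [[-0.002, 0.022, 1.0], [0.006, 1.0, -0.022], [-1.0, 0.006, -0.002]]
ft_force: [-0.3, -0.4, -0.2]
width: 0.0605
```

```bash
cat >> h.py <<'E'
YAW=-.0457
def go(x,y,z,yaw=YAW):
    s=get_state();R=s['ee_rot'];c,n=np.cos(yaw),np.sin(yaw)
    Rt=np.array([[0,-n,c],[0,c,n],[-1,0,0]])
    from scipy.spatial.transform import Rotation as Q
    print('to',(x,y,z),'tool mm',np.round(R.T@(np.array([x,y,z])-s['eef_pos'])*1000,1),'rot',Q.from_matrix(R.T@Rt).as_rotvec())
E
python3 - <<'E'
from h import *
s=get_state();print(s['t'],s['eef_pos'],s['qpos'],s['width']);go(.452,-.338,.15)
S,T=cams.camera_params('scene'),cams.camera_params('side')
print('boat',plane((172,222),.02,S),'cap',plane((227,230),.006,S))
E
```

```text
0.95 [ 0.2117 -0.5855  0.2278] [-71.2194  24.4338  93.5944   0.0019  62.3641 -69.9566] 0.06045692513186594
to (0.452, -0.338, 0.15) tool mm [ 78.9 252.2 235. ] rot [ 0.0236 -0.0024 -0.0064]
boat [ 0.5715 -0.341   0.02  ] cap [ 0.5769 -0.2162  0.006 ]
```

Request:
play_rows(deltas=[[[10, 32, 29], [0.024, 0, -0.006], 60], [[10, 32, 30], [0, 0, 0], 60], [[10, 32, 30], [0, 0, 0], 60], [[10, 32, 30], [0, 0, 0], 60], [[10, 32, 30], [0, 0, 0], 60], [[10, 32, 30], [0, 0, 0], 60], [[10, 32, 30], [0, 0, 0], 60], [[5, 20, 20], [0, 0, 0], 60], [[0, 0, 0], [0, 0, 0], 60]])

```text
t: 1.85
eef_pos: [0.4566, -0.3435, 0.148]
ee_rot: [[-0.003, 0.045, 0.999], [-0.002, 0.999, -0.045], [-1.0, -0.002, -0.003]]
ft_force: [0.5, -0.4, -0.8]
width: 0.0599
```

```bash
python3 - <<'E'
from h import *
p=cams.camera_params('wrist');go(.452,-.338,.02)
im=cams.get_image('wrist')[:,:,::-1].copy()
for X in((.452,-.338,.044),(.471,-.219,.062)):
    u=proj(X,p)[0];print(u);cv2.drawMarker(im,tuple(int(v) for v in u),(0,0,255),0,12,1)
cv2.imwrite('pics/w1.png',im);print(get_state()['t'])
E
```

```text
to (0.452, -0.338, 0.02) tool mm [128.    5.6  -4.4] rot [ 0.0011 -0.0033  0.0018]
[313.7113 190.8067]
[330.953   38.8099]
1.9
```

View pics/w1.png

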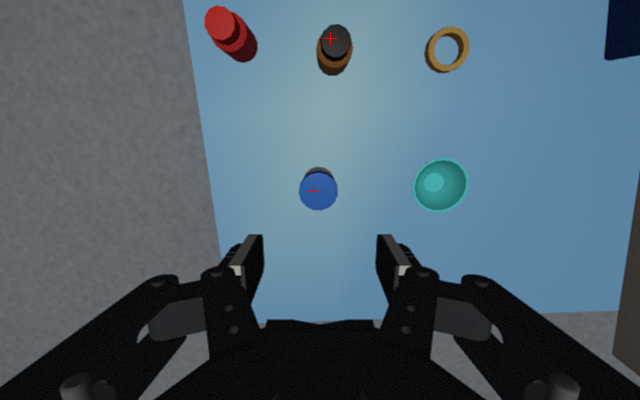

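The wrist view shows the lid centre at (318,191) against a predicted (314,191), and the amber cap at (336,41) against (331,39). The estimates hold within about 4 mm in x, so I'll shift both by about +3 mm. Next I descend on the jar lid.

Request:
play_rows(deltas=[[[30, 6, -1], [0, 0, 0], 60], [[30, 0, 0], [0, 0, 0], 60], [[30, 0, 0], [0, 0, 0], 60], [[24, 0, 0], [0, 0, 0], 60], [[12, 0, 0], [0, 0, 0], 60], [[0, 0, 0], [0, 0, 0], 60], [[0, 0, 0], [0, 0, 0], 25], [[0, 0, 0], [0, 0, 0], 25], [[0, 0, 0], [0, 0, 0], 25], [[0, 0, 0], [0, 0, 0], 25], [[0, 0, 0], [0, 0, 0], 25]], force=40)

```text
t: 3.0
eef_pos: [0.4543, -0.3472, 0.0248]
ee_rot: [[0.004, 0.05, 0.999], [-0.01, 0.999, -0.05], [-1.0, -0.01, 0.005]]
ft_force: [0.7, 0.2, -0.5]
width: 0.0345
```

```bash
python3 - <<'E'
from h import *
s=get_state();print(s['t'],s['eef_pos'],s['width'])
c,n=np.cos(YAW),np.sin(YAW)
for k in(-.07,-.015,.035): print(k,.5569-n*k,.2149+c*k)
go(.5569+n*.07,.2149-c*.07,s['eef_pos'][2]+.017)
E
```

```text
3.0 [ 0.4543 -0.3472  0.0248] 0.03448524842659152
-0.07 0.5537021133969794 0.14497308442899673
-0.015 0.556214738585067 0.19991566094907073
0.035 0.5584989433015103 0.24986345778550165
to (np.float64(0.5537021133969794), np.float64(0.14497308442899673), np.float64(0.04179883822100545)) tool mm [-21.6 496.3  74.9] rot [-0.0041  0.0049  0.0099]
```

Gripped, but the TCP y is -0.347, about 9 mm off the jar's axis. I'll reopen, correct and grip again.

Request:
play_rows(deltas=[[[0, 0, 0], [0, 0, 0], 60], [[0, 0, 0], [0, 0, 0], 60], [[0, 0, 0], [0, 0, 0], 60], [[2, 5, 1], [-0.004, 0.005, 0.01], 60], [[2, 5, 1], [0, 0, 0], 60], [[0, 0, 0], [0, 0, 0], 60]])

```text
t: 3.6
eef_pos: [0.4574, -0.3365, 0.0212]
ee_rot: [[0.0, 0.045, 0.999], [0.0, 0.999, -0.045], [-1.0, 0.0, 0.0]]
ft_force: [0.3, -0.8, -0.5]
width: 0.0603
```

```bash
python3 - <<'E'
from h import *
p=cams.camera_params('wrist');go(.455,-.338,.02)
im=cams.get_image('wrist')[:,:,::-1].copy()
cv2.imwrite('pics/w2.png',im[:, 80:560])
E
```

```text
to (0.455, -0.338, 0.02) tool mm [ 1.2 -1.6 -2.4] rot [ 0.0004  0.0005 -0.0004]
```

View pics/w2.png

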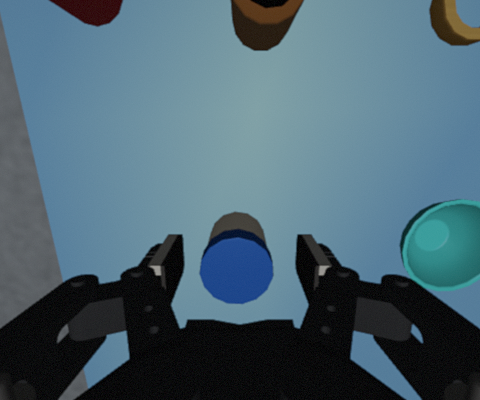

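The jar still stands upright between the pads, lid centre at crop (237,270), so full image (317,270). Gripping it and checking that ray.

```bash
python3 - <<'E'
from h import *
p=cams.camera_params('wrist');print(plane((317,270),.044,p),get_state()['eef_pos'])
E
```

```text
[ 0.4569 -0.3403  0.044 ] [ 0.4576 -0.3368  0.0213]
```

Request:
play_rows(deltas=[[[0, -3, 0], [0, 0, 0], 60], [[0, 0, 0], [0, 0, 0], 25], [[0, 0, 0], [0, 0, 0], 25], [[0, 0, 0], [0, 0, 0], 25], [[0, 0, 0], [0, 0, 0], 25], [[0, 0, 0], [0, 0, 0], 25], [[0, 0, 0], [0, 0, 0], 25]])

```text
t: 4.35
eef_pos: [0.4575, -0.3403, 0.0214]
ee_rot: [[0.001, 0.045, 0.999], [-0.0, 0.999, -0.045], [-1.0, -0.0, 0.001]]
ft_force: [0.6, -1.2, 0.5]
width: 0.0349
```

```bash
python3 - <<'E'
from h import *
s=get_state();print(s['t'],s['eef_pos'],s['width'])
go(.5537,.145,s['eef_pos'][2]+.017)
E
```

```text
4.35 [ 0.4575 -0.3403  0.0214] 0.03486920308776566
to (0.5537, 0.145, np.float64(0.03838408058240947)) tool mm [-16.9 489.1  74.2] rot [0.0004 0.001  0.    ]
```

Request:
play_rows(deltas=[[[-15, 0, 0], [0, 0, 0], 25], [[-30, 0, 0], [0, 0, 0], 25], [[-35, 5, 1], [0, 0, 0], 25], [[-20, 20, 4], [0, 0, 0], 25], [[0, 35, 6], [0, 0, 0], 25], [[0, 38, 6], [0, 0, 0], 25], [[0, 38, 6], [0, 0, 0], 25], [[0, 38, 6], [0, 0, 0], 25], [[0, 38, 6], [0, 0, 0], 25], [[0, 38, 6], [0, 0, 0], 25], [[0, 38, 6], [0, 0, 0], 25], [[0, 38, 6], [0, 0, 0], 25], [[0, 38, 6], [0, 0, 0], 25], [[0, 38, 6], [0, 0, 0], 25], [[0, 35, 5], [0, 0, 0], 25], [[0, 25, 3], [0, 0, 0], 25], [[0, 10, 1], [0, 0, 0], 25], [[0, 0, 0], [0, 0, 0], 25]])

```text
t: 6.15
eef_pos: [0.5605, 0.1443, 0.144]
ee_rot: [[0.02, 0.048, 0.999], [-0.003, 0.999, -0.048], [-1.0, -0.002, 0.02]]
ft_force: [-0.0, -0.4, -0.6]
width: 0.0344
```

```bash
python3 - <<'E'
from h import *
s=get_state();print(s['t'],s['eef_pos'],s['width'],s['ft_force'])
go(.5537,.145,.0214+.017)
p=cams.camera_params('wrist')
im=cams.get_image('wrist')[:,:,::-1].copy()
c,n=np.cos(YAW),np.sin(YAW)
P=lambda x,y,z:(.5569+c*x-n*y,.2149+n*x+c*y,z)
for X in((-.061,-.096,.048),(.061,-.096,.048),(-.061,.096,.048),(.061,.096,.048),(0,.138,.08),(0,.138,.125)):
    u=proj(P(*X),p)[0];cv2.drawMarker(im,tuple(int(v) for v in u),(0,0,255),0,14,1);print(X,u)
cv2.imwrite('pics/w3.png',im)
E
```

```text
6.15 [0.5605 0.1443 0.144 ] 0.034414319328070805 [-0.0382 -0.4465 -0.6211]
to (0.5537, 0.145, 0.038400000000000004) tool mm [105.5   0.6  -8.9] rot [-0.0022  0.02    0.0024]
(-0.061, -0.096, 0.048) [241.9152 226.4094]
(0.061, -0.096, 0.048) [375.5539 225.2774]
(-0.061, 0.096, 0.048) [222.4747 -20.7685]
(0.061, 0.096, 0.048) [388.8749 -19.3643]
(0, 0.138, 0.08) [ 303.7611 -131.3114]
(0, 0.138, 0.125) [ 300.2092 -223.6401]
```

View pics/w3.png

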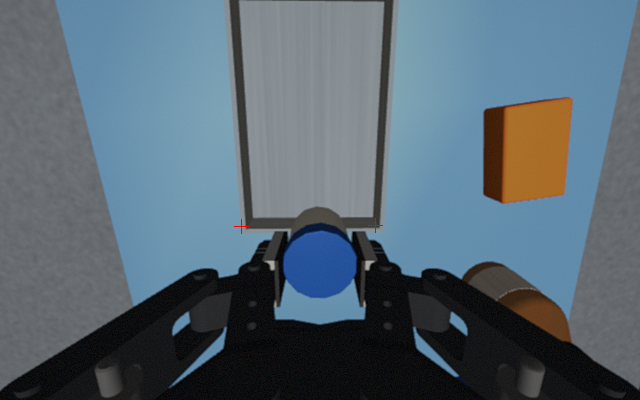

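The wrist view shows the jar held upright at (320,262), with the tray's inner near corners at about (245,228) and (379,228), 3–4 px right of my prediction. That is the same +x offset as seen on the jar. I'll take the carrier centre as about (0.559, 0.214) and lower.

Request:
play_rows(deltas=[[[20, 1, -4], [0, 0.02, 0], 25], [[30, 0, 0], [0, 0, 0], 25], [[25, 0, 0], [0, 0, 0], 25], [[15, 0, 0], [0, 0, 0], 25], [[0, 0, 0], [0, 0, 0], 25]])

```text
t: 6.7
eef_pos: [0.5571, 0.138, 0.0538]
ee_rot: [[0.001, 0.054, 0.999], [-0.003, 0.999, -0.054], [-1.0, -0.003, 0.001]]
ft_force: [0.8, 0.1, 0.4]
width: 0.0345
```

```bash
python3 - <<'E'
from h import *
s=get_state();print(s['t'],s['eef_pos'],s['width'],s['ft_force'])
go(.556,.145,.0214+.017)
E
```

```text
6.7 [0.5571 0.138  0.0538] 0.034471683530993905 [0.7921 0.134  0.3686]
to (0.556, 0.145, 0.038400000000000004) tool mm [15.4  7.  -1.5] rot [-0.0085  0.0014  0.003 ]
```

Request:
play_rows(deltas=[[[4, 6, -1], [-0.008, 0, 0.003], 25], [[6, 2, 0], [0, 0, 0], 25], [[4, 0, 0], [0, 0, 0], 25], [[0, 0, 0], [0, 0, 0], 25]])

```text
t: 7.1
eef_pos: [0.5583, 0.1458, 0.0415]
ee_rot: [[0.005, 0.047, 0.999], [0.001, 0.999, -0.047], [-1.0, 0.001, 0.005]]
ft_force: [0.4, -0.1, 0.8]
width: 0.0349
```

```bash
python3 - <<'E'
from h import *
s=get_state();print(s['t'],s['eef_pos'],s['width'],s['ft_force'])
go(.556,.145,.0214+.016)
E
```

```text
7.1 [0.5583 0.1458 0.0415] 0.034888098141042524 [ 0.4394 -0.1434  0.8054]
to (0.556, 0.145, 0.0374) tool mm [ 4.1 -0.9 -2.2] rot [-0.0013  0.0048 -0.0011]
```

Lower 3.5 mm more, release, then rise.

Request:
play_rows(deltas=[[[3, 0, -1], [0, 0.004, 0], 25], [[1, 0, 0], [0, 0, 0], 25], [[0, 0, 0], [0, 0, 0], 25], [[0, 0, 0], [0, 0, 0], 56], [[0, 0, 0], [0, 0, 0], 56], [[0, 0, 0], [0, 0, 0], 56], [[-10, 0, 0], [0, 0, 0], 56], [[-25, 0, 0], [0, 0, 0], 56], [[-35, 0, 0], [0, 0, 0], 56], [[-25, 0, 0], [0, 0, 0], 56], [[0, 0, 0], [0, 0, 0], 56]])

```text
t: 8.2
eef_pos: [0.5576, 0.1461, 0.1386]
ee_rot: [[0.002, 0.047, 0.999], [0.001, 0.999, -0.047], [-1.0, 0.001, 0.002]]
ft_force: [0.5, -0.1, 0.2]
width: 0.0561
```

```bash
python3 - <<'E'
from h import *
s=get_state();print(s['t'],s['eef_pos'],s['width'],s['ft_force'])
go(.474,-.2205,.13)
E
```

```text
8.2 [0.5576 0.1461 0.1386] 0.05608695452039942 [ 0.5195 -0.0881  0.1622]
to (0.474, -0.2205, 0.13) tool mm [   7.9 -370.1  -66.5] rot [-0.0008  0.0015 -0.0014]
```

Request:
play_rows(deltas=[[[0, -20, -4], [0, 0, 0], 60], [[0, -38, -7], [0, 0, 0], 60], [[0, -38, -7], [0, 0, 0], 60], [[0, -38, -7], [0, 0, 0], 60], [[0, -38, -7], [0, 0, 0], 60], [[0, -38, -7], [0, 0, 0], 60], [[0, -38, -7], [0, 0, 0], 60], [[0, -38, -7], [0, 0, 0], 60], [[0, -38, -7], [0, 0, 0], 60], [[0, -30, -4], [0, 0, 0], 60], [[0, -12, -2], [0, 0, 0], 60], [[0, -4, 0], [0, 0, 0], 60], [[0, 0, 0], [0, 0, 0], 60]])

```text
t: 9.5
eef_pos: [0.4709, -0.2318, 0.1374]
ee_rot: [[0.005, 0.044, 0.999], [0.004, 0.999, -0.044], [-1.0, 0.004, 0.005]]
ft_force: [-1.1, 0.7, -0.3]
width: 0.06
```

```bash
python3 - <<'E'
from h import *
s=get_state();print(s['t'],s['eef_pos'],s['width'],s['ft_force'])
go(.474,-.2205,.007)
E
```

```text
9.5 [ 0.4709 -0.2318  0.1374] 0.05996865945635744 [-1.0899  0.709  -0.3005]
to (0.474, -0.2205, 0.007) tool mm [130.4  10.9   2. ] rot [ 0.0018  0.0046 -0.004 ]
```

Request:
play_rows(deltas=[[[0, 11, 2], [0.002, 0.004, -0.004], 60], [[0, 2, 0], [0, 0, 0], 60], [[0, 0, 0], [0, 0, 0], 60]])

```text
t: 9.8
eef_pos: [0.4738, -0.2155, 0.137]
ee_rot: [[-0.0, 0.043, 0.999], [0.001, 0.999, -0.043], [-1.0, 0.001, -0.001]]
ft_force: [-0.2, -0.3, -0.4]
width: 0.0603
```

```bash
python3 - <<'E'
from h import *
s=get_state();print(s['t'],s['eef_pos'])
go(.474,-.2205,.007)
E
```

```text
9.8 [ 0.4738 -0.2155  0.137 ]
to (0.474, -0.2205, 0.007) tool mm [130.   -5.1   0.5] rot [ 0.0028 -0.0005 -0.0009]
```

Request:
play_rows(deltas=[[[20, -1, 0], [0.003, 0, 0], 60], [[30, 0, 0], [0, 0, 0], 60], [[30, 0, 0], [0, 0, 0], 60], [[20, 0, 0], [0, 0, 0], 60], [[10, 0, 0], [0, 0, 0], 60], [[0, 0, 0], [0, 0, 0], 60]])

```text
t: 10.4
eef_pos: [0.477, -0.2141, 0.0251]
ee_rot: [[0.004, 0.039, 0.999], [-0.001, 0.999, -0.039], [-1.0, -0.001, 0.004]]
ft_force: [-0.1, -0.1, -0.9]
width: 0.0605
```

```bash
python3 - <<'E'
from h import *
s=get_state();print(s['t'],s['eef_pos'])
go(.474,-.2205,.007)
E
```

```text
10.4 [ 0.477  -0.2141  0.0251]
to (0.474, -0.2205, 0.007) tool mm [18.1 -6.5 -2.8] rot [0.007  0.0044 0.0006]
```

Request:
play_rows(deltas=[[[8, -6, -2], [0.007, 0.004, 0], 60], [[7, -1, 0], [0, 0, 0], 60], [[3, 0, 0], [0, 0, 0], 60], [[0, 0, 0], [0, 0, 0], 60], [[0, 0, 0], [0, 0, 0], 20], [[0, 0, 0], [0, 0, 0], 20], [[0, 0, 0], [0, 0, 0], 20], [[0, 0, 0], [0, 0, 0], 20], [[0, 0, 0], [0, 0, 0], 20], [[0, 0, 0], [0, 0, 0], 20]])

```text
t: 11.4
eef_pos: [0.4771, -0.2228, 0.0094]
ee_rot: [[0.006, 0.046, 0.999], [-0.003, 0.999, -0.046], [-1.0, -0.003, 0.006]]
ft_force: [-0.1, -0.1, -0.7]
width: 0.0291
```

```bash
python3 - <<'E'
from h import *
s=get_state();print(s['t'],s['eef_pos'],s['width'])
go(.5587,.1995,s['eef_pos'][2]+.017)
E
```

```text
11.4 [ 0.4771 -0.2228  0.0094] 0.02906632949838281
to (0.5587, 0.1995, np.float64(0.02636559133694963)) tool mm [-18.  425.5  62.3] rot [-0.0001  0.0058  0.0031]
```

The amber vial is gripped at 29 mm opening. Lifting and carrying it.

Request:
play_rows(deltas=[[[-15, 0, 0], [0, 0.005, 0], 20], [[-30, 0, 0], [0, 0, 0], 20], [[-35, 5, 1], [0, 0, 0], 20], [[-25, 20, 3], [0, 0, 0], 20], [[0, 35, 5], [0, 0, 0], 20], [[0, 38, 6], [0, 0, 0], 20], [[0, 38, 6], [0, 0, 0], 20], [[0, 38, 6], [0, 0, 0], 20], [[0, 38, 6], [0, 0, 0], 20], [[0, 38, 6], [0, 0, 0], 20], [[0, 38, 5], [0, 0, 0], 20], [[0, 38, 5], [0, 0, 0], 20], [[0, 38, 4], [0, 0, 0], 20], [[0, 30, 3], [0, 0, 0], 20], [[0, 12, 0], [0, 0, 0], 20], [[0, 0, 0], [0, 0, 0], 20], [[0, 0, 0], [0, 0, 0], 20]])

```text
t: 13.1
eef_pos: [0.555, 0.1955, 0.1178]
ee_rot: [[0.003, 0.048, 0.999], [-0.003, 0.999, -0.048], [-1.0, -0.003, 0.004]]
ft_force: [-1.0, 0.7, -0.3]
width: 0.0289
```

```bash
python3 - <<'E'
from h import *
s=get_state();print(s['t'],s['eef_pos'],s['width'])
go(.5587,.1995,.0094+.017)
E
```

```text
13.1 [0.555  0.1955 0.1178] 0.02894662048567952
to (0.5587, 0.1995, 0.0264) tool mm [91.4  4.4  3.2] rot [-0.0024  0.0035  0.0026]
```

Request:
play_rows(deltas=[[[15, 6, 2], [-0.002, 0.003, 0.002], 20], [[25, 1, 0], [0, 0, 0], 20], [[25, 1, 0], [0, 0, 0], 20], [[13, 0, 0], [0, 0, 0], 20], [[0, 0, 0], [0, 0, 0], 20]])

```text
t: 13.6
eef_pos: [0.5576, 0.1981, 0.0349]
ee_rot: [[-0.001, 0.053, 0.999], [-0.001, 0.999, -0.053], [-1.0, -0.001, -0.001]]
ft_force: [0.5, 0.1, -0.2]
width: 0.0289
```

```bash
python3 - <<'E'
from h import *
s=get_state();print(s['t'],s['eef_pos'],s['width'])
go(.5587,.1995,.0094+.017)
E
```

```text
13.6 [0.5576 0.1981 0.0349] 0.028870769933178667
to (0.5587, 0.1995, 0.0264) tool mm [8.5 1.5 1. ] rot [-0.007  -0.0007  0.0011]
```

Request:
play_rows(deltas=[[[4, 1, 1], [-0.007, 0, 0], 20], [[3, 0, 0], [0, 0, 0], 20], [[2, 0, 0], [0, 0, 0], 20], [[1, 0, 0], [0, 0, 0], 20], [[0, 0, 0], [0, 0, 0], 20]])

```text
t: 14.1
eef_pos: [0.5603, 0.1985, 0.0261]
ee_rot: [[0.002, 0.047, 0.999], [-0.0, 0.999, -0.047], [-1.0, 0.0, 0.002]]
ft_force: [0.4, 0.1, -0.5]
width: 0.0289
```

```bash
python3 - <<'E'
from h import *
s=get_state();print(s['t'],s['eef_pos'],s['width'],s['ft_force'])
go(.5587,.1995,.0094+.016)
E
```

```text
14.1 [0.5603 0.1985 0.0261] 0.028885658024738615 [ 0.3752  0.1198 -0.5381]
to (0.5587, 0.1995, 0.0254) tool mm [ 0.7  1.  -1.7] rot [-0.001   0.0019 -0.    ]
```

Request:
play_rows(deltas=[[[0.5, 0, 0], [0, 0, 0], 20], [[0, 0, 0], [0, 0, 0], 52], [[0, 0, 0], [0, 0, 0], 52], [[0, 0, 0], [0, 0, 0], 52], [[0, 0, 0], [0, 0, 0], 52], [[-10, 0, 0], [0, 0, 0], 52], [[-25, 0, 0], [0, 0, 0], 52], [[-35, 0, 0], [0, 0, 0], 52], [[-30, 0, 0], [0, 0, 0], 52], [[0, 0, 0], [0, 0, 0], 52]])

```text
t: 15.1
eef_pos: [0.5603, 0.1988, 0.1316]
ee_rot: [[0.002, 0.046, 0.999], [0.0, 0.999, -0.046], [-1.0, 0.0, 0.002]]
ft_force: [0.6, 0.3, 0.4]
width: 0.0522
```

```bash
python3 - <<'E'
from h import *
s=get_state();print(s['t'],s['eef_pos'],s['width'],s['ft_force'])
go(.577,-.0995,.13)
E
```

```text
15.1 [0.5603 0.1988 0.1316] 0.05222870613072185 [0.5666 0.3125 0.4027]
to (0.577, -0.0995, 0.13) tool mm [   1.7 -297.2   30.5] rot [-0.0005  0.0022 -0.0002]
```

Request:
play_rows(deltas=[[[0, -20, 2], [0, 0, 0], 56], [[0, -38, 4], [0, 0, 0], 56], [[0, -38, 4], [0, 0, 0], 56], [[0, -38, 4], [0, 0, 0], 56], [[0, -38, 4], [0, 0, 0], 56], [[0, -38, 4], [0, 0, 0], 56], [[0, -38, 4], [0, 0, 0], 56], [[0, -30, 3], [0, 0, 0], 56], [[0, -10, 1], [0, 0, 0], 56], [[0, 0, 0], [0, 0, 0], 56], [[0, 0, 0], [0, 0, 0], 56]])

```text
t: 16.2
eef_pos: [0.5765, -0.0987, 0.1319]
ee_rot: [[0.004, 0.043, 0.999], [0.002, 0.999, -0.043], [-1.0, 0.002, 0.004]]
ft_force: [0.2, 0.5, 0.4]
width: 0.0559
```

```bash
python3 - <<'E'
from h import *
s=get_state();print(s['t'],s['eef_pos'])
go(.577,-.0995,.005)
E
```

```text
16.2 [ 0.5765 -0.0987  0.1319]
to (0.577, -0.0995, 0.005) tool mm [126.9  -1.1   0.1] rot [ 0.0023  0.0037 -0.0024]
```

Request:
play_rows(deltas=[[[20, -1, 0], [0.002, 0.004, -0.002], 56], [[30, 0, 0], [0, 0, 0], 56], [[30, 0, 0], [0, 0, 0], 56], [[25, 0, 0], [0, 0, 0], 56], [[10, 0, 0], [0, 0, 0], 56], [[0, 0, 0], [0, 0, 0], 56]])

```text
t: 16.8
eef_pos: [0.578, -0.0906, 0.0147]
ee_rot: [[0.002, 0.036, 0.999], [0.001, 0.999, -0.036], [-1.0, 0.001, 0.002]]
ft_force: [0.8, -0.5, 0.1]
width: 0.0562
```

```bash
python3 - <<'E'
from h import *
s=get_state();print(s['t'],s['eef_pos'])
go(.577,-.0995,.005)
E
```

```text
16.8 [ 0.578  -0.0906  0.0147]
to (0.577, -0.0995, 0.005) tool mm [ 9.7 -9.  -0.7] rot [ 0.0093  0.0021 -0.0012]
```

Request:
play_rows(deltas=[[[3, -8, -1], [0.009, 0.002, 0], 56], [[4, -1, 0], [0, 0, 0], 56], [[2, 0, 0], [0, 0, 0], 56], [[0, 0, 0], [0, 0, 0], 56], [[0, 0, 0], [0, 0, 0], 20], [[0, 0, 0], [0, 0, 0], 20], [[0, 0, 0], [0, 0, 0], 20], [[0, 0, 0], [0, 0, 0], 20], [[0, 0, 0], [0, 0, 0], 20], [[0, 0, 0], [0, 0, 0], 20]], force=60)

```text
t: 17.8
eef_pos: [0.5792, -0.0998, 0.0096]
ee_rot: [[0.006, 0.045, 0.999], [0.0, 0.999, -0.045], [-1.0, 0.0, 0.006]]
ft_force: [-0.4, -0.7, -1.7]
width: 0.0282
```

```bash
python3 - <<'E'
from h import *
s=get_state();print(s['t'],s['eef_pos'],s['width'])
go(.561,.249,s['eef_pos'][2]+.017)
E
```

```text
17.8 [ 0.5792 -0.0998  0.0096] 0.028177987326063476
to (0.561, 0.249, np.float64(0.026556050863942242)) tool mm [-17.  347.7 -33.9] rot [ 0.0003  0.0059 -0.0005]
```

Request:
play_rows(deltas=[[[-15, 0, 0], [0, 0.005, 0], 20], [[-30, 0, 0], [0, 0, 0], 20], [[-35, 5, -1], [0, 0, 0], 20], [[-30, 20, -2], [0, 0, 0], 20], [[0, 32, -3], [0, 0, 0], 20], [[0, 38, -4], [0, 0, 0], 20], [[0, 38, -4], [0, 0, 0], 20], [[0, 38, -4], [0, 0, 0], 20], [[0, 38, -4], [0, 0, 0], 20], [[0, 38, -4], [0, 0, 0], 20], [[0, 38, -4], [0, 0, 0], 20], [[0, 34, -3], [0, 0, 0], 20], [[0, 12, 0], [0, 0, 0], 20], [[0, 0, 0], [0, 0, 0], 20], [[0, 0, 0], [0, 0, 0], 20]])

```text
t: 19.3
eef_pos: [0.5598, 0.2438, 0.1228]
ee_rot: [[-0.001, 0.048, 0.999], [0.001, 0.999, -0.048], [-1.0, 0.001, -0.001]]
ft_force: [0.2, 0.2, -1.5]
width: 0.0283
```

```bash
python3 - <<'E'
from h import *
s=get_state();print(s['t'],s['eef_pos'],s['width'])
go(.561,.249,.0096+.017)
p=cams.camera_params('wrist');im=cams.get_image('wrist')[:,:,::-1].copy()
c,n=np.cos(YAW),np.sin(YAW)
P=lambda x,y,z:(.5569+c*x-n*y,.2149+n*x+c*y,z)
for X in((-.061,.096,.048),(.061,.096,.048),(0,.138,.08),(0,.138,.125)):
    u=proj(P(*X),p)[0];cv2.drawMarker(im,tuple(int(v) for v in u),(0,0,255),0,14,1);print(X,u)
cv2.imwrite('pics/w4.png',im)
E
```

```text
19.3 [0.5598 0.2438 0.1228] 0.028262146349563446
to (0.561, 0.249, 0.0266) tool mm [96.2  5.1  1. ] rot [-0.0021 -0.0006 -0.001 ]
(-0.061, 0.096, 0.048) [235.4695 120.7741]
(0.061, 0.096, 0.048) [397.0849 120.5749]
(0, 0.138, 0.08) [315.3875  48.0484]
(0, 0.138, 0.125) [313.964   21.7607]
```

View pics/w4.png

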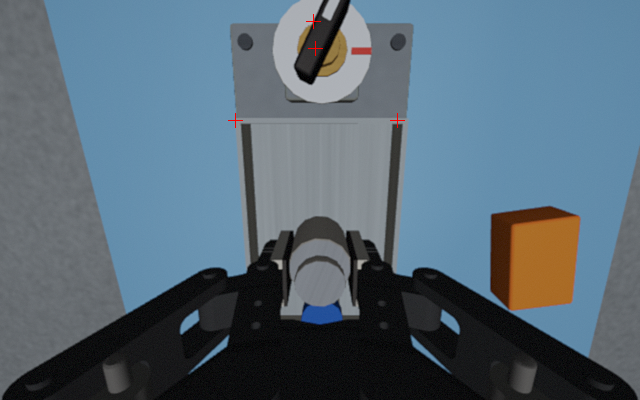

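The wrist view shows the weight held at (320,262) and a lid just beyond it at (322,312). The post disc centre is at (322,49) against a predicted (315,48), about +4 mm in x, and the wing's white mark is at its upper-right end. I'll use this to refine the carrier pose and check where the placed objects should appear.

```bash
python3 - <<'E'
from h import *
p=cams.camera_params('wrist');s=get_state()
R=s['ee_rot'];print('grasp pt px',proj(s['eef_pos']-.019*R[:,0],p))
print('jar lid',proj([.557,.1455,.06],p),'amber cap',proj([.5603,.1985,.078],p))
print('disc',plane((322,49),.08,p),'rimL',plane((242,123),.048,p),'rimR',plane((400,123),.048,p))
b=plane((303,76),.125,p);m=plane((342,-6),.125,p);print('wing',b,m,np.degrees(np.arctan2(m[1]-b[1],m[0]-b[0])))
for n,x0,x1,y0,y1 in(('scene',360,510,175,270),):
    im=cams.get_image(n)[:,:,::-1];cv2.imwrite('pics/s5.png',cv2.resize(im[y0:y1,x0:x1],None,fx=4,fy=4))
E
```

```text
grasp pt px [[317.9625 259.744 ]]
jar lid [[320.6694 318.331 ]] amber cap [[321.8739 274.1673]]
disc [0.5673 0.3517 0.08  ] rimL [0.5052 0.3114 0.048 ] rimR [0.6246 0.3058 0.048 ]
wing [0.557  0.3301 0.125 ] [0.5762 0.3626 0.125 ] 59.4153975721942
```

View pics/s5.png

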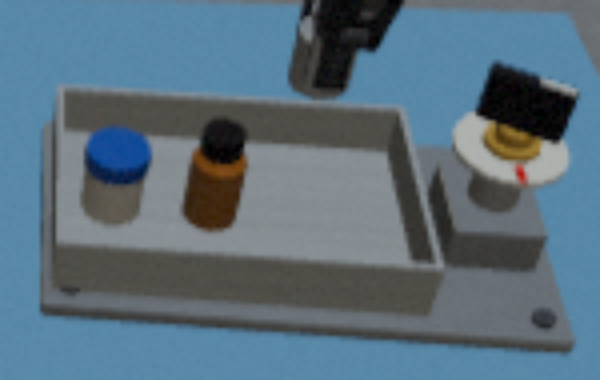

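Jar at crop (115,170) and amber vial at (215,175) both stand upright in the tray. Lowering the weight.

Request:
play_rows(deltas=[[[15, 6, 1], [-0.002, 0, 0], 20], [[25, 2, 0], [0, 0, 0], 20], [[25, 2, 0], [0, 0, 0], 20], [[16, 0, 0], [0, 0, 0], 20], [[5, 0, 0], [0, 0, 0], 20], [[0, 0, 0], [0, 0, 0], 20]])

```text
t: 20.0
eef_pos: [0.5628, 0.2481, 0.0306]
ee_rot: [[-0.001, 0.055, 0.998], [0.001, 0.998, -0.055], [-1.0, 0.001, -0.001]]
ft_force: [1.1, 0.3, -1.3]
width: 0.0282
```

```bash
python3 - <<'E'
from h import *
s=get_state();print(s['t'],s['eef_pos'],s['width'])
go(.561,.249,.0096+.0165)
E
```

```text
20.0 [0.5628 0.2481 0.0306] 0.028211188413997886
to (0.561, 0.249, 0.026099999999999998) tool mm [ 4.5  0.8 -1.9] rot [-0.0097 -0.0009 -0.0006]
```

Request:
play_rows(deltas=[[[3, 1, -1], [-0.009, 0, 0], 20], [[1.5, 0, 0], [0, 0, 0], 20], [[1, 0, 0], [0, 0, 0], 20], [[0, 0, 0], [0, 0, 0], 20], [[0, 0, 0], [0, 0, 0], 52], [[0, 0, 0], [0, 0, 0], 52], [[0, 0, 0], [0, 0, 0], 52], [[0, 0, 0], [0, 0, 0], 52], [[-10, 0, 0], [0, 0, 0], 52], [[-25, 0, 0], [0, 0, 0], 52], [[-35, 0, 0], [0, 0, 0], 52], [[-40, 0, 0], [0, 0, 0], 52], [[-40, 0, 0], [0, 0, 0], 52], [[0, 0, 0], [0, 0, 0], 52]])

```text
t: 21.4
eef_pos: [0.5635, 0.2492, 0.1861]
ee_rot: [[0.004, 0.046, 0.999], [0.003, 0.999, -0.046], [-1.0, 0.003, 0.004]]
ft_force: [0.6, 0.7, 1.0]
width: 0.0518
```

```bash
python3 - <<'E'
from h import *
s=get_state();print(s['t'],s['eef_pos'],s['width'],s['ft_force'],s['ft_torque'])
go(.566,.3515,.18);go(.566,.3515,.18,np.radians(-30.5))
E
```

```text
21.4 [0.5635 0.2492 0.1861] 0.05182281549709463 [0.6479 0.7469 0.9854] [ 0.0299  0.0364 -0.0351]
to (0.566, 0.3515, 0.18) tool mm [  6.3 102.3  -2.3] rot [-0.0007  0.0039 -0.0028]
to (0.566, 0.3515, 0.18) tool mm [  6.3 102.3  -2.3] rot [ 0.486   0.0031 -0.0037]
```

Request:
play_rows(deltas=[[[0, 15, 0], [0, 0.004, -0.003], 52], [[2, 30, -1], [0, 0, 0], 52], [[2, 30, -1], [0, 0, 0], 52], [[2, 22, 0], [0, 0, 0], 52], [[0, 5, 0], [0.12, 0, 0], 52], [[0, 0, 0], [0.12, 0, 0], 52], [[0, 0, 0], [0.12, 0, 0], 52], [[0, 0, 0], [0.12, 0, 0], 52], [[0, 0, 0], [0, 0, 0], 52], [[0, 0, 0], [0, 0, 0], 52]])

```text
t: 22.4
eef_pos: [0.5608, 0.3626, 0.1716]
ee_rot: [[-0.012, 0.514, 0.858], [-0.006, 0.858, -0.514], [-1.0, -0.011, -0.007]]
ft_force: [-0.3, 1.0, 0.3]
width: 0.0519
```

```bash
python3 - <<'E'
from h import *
s=get_state();print(s['t'],s['eef_pos'],s['qpos'])
p=cams.camera_params('wrist');im=cams.get_image('wrist')[:,:,::-1].copy()
go(.566,.3515,.096,np.radians(-30.5))
for X in((.566,.3515,.125),(.566,.3515,.08)):
    u=proj(X,p)[0];cv2.drawMarker(im,tuple(int(v) for v in u),(0,0,255),0,14,1);print(u)
R=s['ee_rot'];print('axis@.125',proj(s['eef_pos']+R[:,0]*(s['eef_pos'][2]-.125),p))
cv2.imwrite('pics/w5.png',im)
E
```

```text
22.4 [0.5608 0.3626 0.1716] [31.8299 31.8775 89.4004  0.0883 59.4529 62.703 ]
to (0.566, 0.3515, 0.096) tool mm [75.5 -5.9 10.7] rot [-0.0076 -0.0072  0.0109]
[332.5147 225.6412]
[330.5355 207.1053]
axis@.125 [[318.0701 217.3029]]
```

View pics/w5.png

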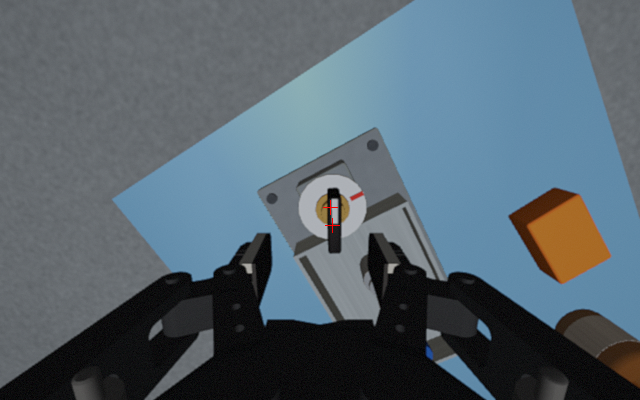

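The wing appears vertical at column 334, rows 190–252, so the jaws are aligned with it. I need about 10.5 mm along tool z and -6 mm along y, then down.

Request:
play_rows(deltas=[[[8, -6, 10], [-0.008, -0.007, 0.011], 52], [[12, 0, 1], [0, 0, 0], 52], [[12, 0, 0], [0, 0, 0], 52], [[5, 0, 0], [0, 0, 0], 52], [[0, 0, 0], [0, 0, 0], 52]])

```text
t: 22.95
eef_pos: [0.5664, 0.3526, 0.131]
ee_rot: [[-0.002, 0.501, 0.865], [-0.0, 0.865, -0.501], [-1.0, -0.001, -0.001]]
ft_force: [-0.5, 0.1, 1.3]
width: 0.0522
```

```bash
python3 - <<'E'
from h import *
s=get_state();print(s['t'],s['eef_pos'])
go(.566,.3515,.096,np.radians(-30.5))
E
```

```text
22.95 [0.5664 0.3526 0.131 ]
to (0.566, 0.3515, 0.096) tool mm [35.  -1.1  0.2] rot [ 0.0071 -0.0014  0.0011]
```

Request:
play_rows(deltas=[[[10, -1, 0], [0.007, -0.001, 0.001], 40], [[12, 0, 0], [0, 0, 0], 40], [[9, 0, 0], [0, 0, 0], 30], [[4, 0, 0], [0, 0, 0], 30], [[0, 0, 0], [0, 0, 0], 30]], force=20)

```text
t: 23.45
eef_pos: [0.5656, 0.3522, 0.0926]
ee_rot: [[-0.001, 0.507, 0.862], [0.0, 0.862, -0.507], [-1.0, -0.0, -0.001]]
ft_force: [-0.1, 0.4, 0.3]
width: 0.0301
```

```bash
python3 - <<'E'
from h import *
s=get_state();print(s['t'],s['eef_pos'],s['width'],s['ft_force'])
go(.566,.3515,.096,np.radians(-30.5))
p=cams.camera_params('wrist');im=cams.get_image('wrist')[:,:,::-1]
cv2.imwrite('pics/w6.png',cv2.resize(im[100:360,180:460],None,fx=2,fy=2))
E
```

```text
23.45 [0.5656 0.3522 0.0926] 0.030098911970639852 [-0.0595  0.4273  0.3355]
to (0.566, 0.3515, 0.096) tool mm [-3.4 -0.3  0.7] rot [ 0.0002 -0.0007  0.0003]
```

View pics/w6.png

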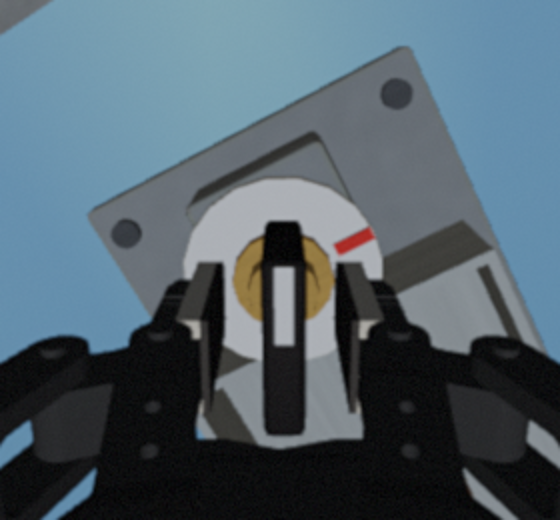

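The wing (crop column 283) is centred between the pads (about 215 and 350). Raise to 0.096 so the tips clear the stem, then pinch.

Request:
play_rows(deltas=[[[-3.5, 0, 0.5], [0, 0, 0], 30], [[0, 0, 0], [0, 0, 0], 30], [[0, 0, 0], [0, 0, 0], 4], [[0, 0, 0], [0, 0, 0], 4], [[0, 0, 0], [0, 0, 0], 4], [[0, 0, 0], [0, 0, 0], 4], [[0, 0, 0], [0, 0, 0], 4]], force=25)

```text
t: 24.2
eef_pos: [0.5669, 0.3525, 0.0982]
ee_rot: [[0.002, 0.508, 0.862], [0.002, 0.862, -0.508], [-1.0, 0.002, 0.001]]
ft_force: [0.5, -0.1, -1.1]
width: 0.0094
```

```bash
cat >> h.py <<'E'
def st():
    s=get_state();z=s['ee_rot'][:,2];print(s['t'],s['eef_pos'],'w',s['width'],'F',s['ft_force'],'M',s['ft_torque'],'yaw',np.degrees(np.arctan2(z[1],z[0])),'x',s['ee_rot'][:,0],'q6',s['qpos'][5])
E
python3 -c "
from h import *
st()"
```

```text
24.2 [0.5669 0.3525 0.0982] w 0.00939253789156466 F [ 0.5317 -0.1018 -1.0997] M [ 0.0813 -0.0233 -0.0202] yaw -30.500038417567808 x [ 0.0016  0.0016 -1.    ] q6 61.30562573237197
```

Request:
play_rows(deltas=[[[0, 0, 0], [0, 0, 0], 4], [[0, 0, 0], [0, 0, 0], 4], [[0, 0, 0], [0.08, 0, 0], 4], [[0, 0, 0], [0.08, 0, 0], 4], [[0, 0, 0], [0.08, 0, 0], 4], [[0, 0, 0], [0.08, 0, 0], 4], [[0, 0, 0], [0.08, 0, 0], 4], [[0, 0, 0], [0, 0, 0], 4]], force=50)

```text
t: 25.0
eef_pos: [0.5673, 0.3522, 0.0983]
ee_rot: [[0.002, 0.811, 0.585], [0.001, 0.585, -0.811], [-1.0, 0.002, 0.001]]
ft_force: [0.2, 0.1, -0.6]
width: 0.009
```

```bash
python3 -c "
from h import *
st()"
```

```text
25.0 [0.5673 0.3522 0.0983] w 0.008970936888015962 F [ 0.2281  0.072  -0.5612] M [ 0.0504  0.0092 -0.0512] yaw -54.21525363637688 x [ 0.0023  0.0009 -1.    ] q6 85.05376608336692
```

Request:
play_rows(deltas=[[[0, 0, 0], [0.08, 0, 0], 4], [[0, 0, 0], [0.08, 0, 0], 4], [[0, 0, 0], [0.08, 0, 0], 4], [[0, 0, 0], [0.08, 0, 0], 4], [[0, 0, 0], [0.08, 0, 0], 4], [[0, 0, 0], [0.08, 0, 0], 4], [[0, 0, 0], [0.08, 0, 0], 4], [[0, 0, 0], [0, 0, 0], 4]])

```text
t: 25.8
eef_pos: [0.5675, 0.3515, 0.0983]
ee_rot: [[0.003, 0.998, 0.063], [-0.0, 0.063, -0.998], [-1.0, 0.003, 0.001]]
ft_force: [-0.5, -0.5, -0.1]
width: 0.0091
```

```bash
python3 -c "
from h import *
st()"
```

```text
25.8 [0.5675 0.3515 0.0983] w 0.00914436197217724 F [-0.5463 -0.4621 -0.1172] M [ 0.0434  0.0633 -0.0508] yaw -86.39118669915558 x [ 0.0026 -0.0004 -1.    ] q6 117.26346965102685
```

Now creep to the seat, watching the yaw and moment.

Request:
play_rows(deltas=[[[0, 0, 0], [0.03, 0, 0], 4], [[0, 0, 0], [0.03, 0, 0], 4], [[0, 0, 0], [0.02, 0, 0], 4], [[0, 0, 0], [0.02, 0, 0], 4]])

```text
t: 26.2
eef_pos: [0.5675, 0.3515, 0.0983]
ee_rot: [[0.003, 0.999, -0.037], [-0.001, -0.037, -0.999], [-1.0, 0.003, 0.001]]
ft_force: [0.8, 0.4, -0.7]
width: 0.0093
```

```bash
python3 -c "
from h import *
st()"
```

```text
26.2 [0.5675 0.3515 0.0983] w 0.009280003410906195 F [ 0.7559  0.419  -0.668 ] M [ 0.0229 -0.0011  0.1012] yaw -92.10189801268231 x [ 0.0026 -0.0006 -1.    ] q6 122.98423482320463
```

Request:
play_rows(deltas=[[[0, 0, 0], [0.02, 0, 0], 4], [[0, 0, 0], [0.02, 0, 0], 4]])

```text
t: 26.4
eef_pos: [0.5675, 0.3514, 0.0983]
ee_rot: [[0.003, 0.997, -0.078], [-0.001, -0.078, -0.997], [-1.0, 0.003, 0.001]]
ft_force: [-0.2, 0.1, 0.4]
width: 0.009
```

```bash
python3 -c "
from h import *
st()"
```

```text
26.4 [0.5675 0.3514 0.0983] w 0.008981186942135639 F [-0.2183  0.1211  0.4083] M [0.0315 0.1208 0.9614] yaw -94.46635520890929 x [ 0.0028 -0.001  -1.    ] q6 125.37606225196483
```

Mz rose from about 0 to 0.96 N m while the yaw advanced only 2.4°, so the screw is seated. The contact yaw is about -92.2°, which agrees with carrier yaw -2.6° - 90°. Backing off to a yaw of about -2.4°.

Request:
play_rows(deltas=[[[0, 0, 0], [-0.04, 0, 0], 4], [[0, 0, 0], [-0.08, 0, 0], 4], [[0, 0, 0], [-0.08, 0, 0], 4], [[0, 0, 0], [-0.08, 0, 0], 4], [[0, 0, 0], [-0.08, 0, 0], 4], [[0, 0, 0], [-0.08, 0, 0], 4], [[0, 0, 0], [-0.08, 0, 0], 4], [[0, 0, 0], [-0.08, 0, 0], 4], [[0, 0, 0], [-0.08, 0, 0], 4], [[0, 0, 0], [0, 0, 0], 4]])

```text
t: 27.4
eef_pos: [0.5673, 0.3522, 0.0983]
ee_rot: [[0.002, 0.816, 0.578], [0.001, 0.578, -0.816], [-1.0, 0.002, 0.0]]
ft_force: [0.0, 0.2, -0.6]
width: 0.0091
```

```bash
python3 -c "
from h import *
st()"
```

```text
27.4 [0.5673 0.3522 0.0983] w 0.009115529812677643 F [ 0.0394  0.1602 -0.6173] M [-0.0755 -0.0094  0.0393] yaw -54.67363031507625 x [ 0.0021  0.0011 -1.    ] q6 85.49527221224976
```

52.3° to go (0.912 rad).

Request:
play_rows(deltas=[[[0, 0, 0], [-0.08, 0, 0], 4], [[0, 0, 0], [-0.08, 0, 0], 4], [[0, 0, 0], [-0.08, 0, 0], 4], [[0, 0, 0], [-0.08, 0, 0], 4], [[0, 0, 0], [-0.08, 0, 0], 4], [[0, 0, 0], [-0.08, 0, 0], 4], [[0, 0, 0], [-0.08, 0, 0], 4], [[0, 0, 0], [-0.08, 0, 0], 4], [[0, 0, 0], [-0.08, 0, 0], 4], [[0, 0, 0], [-0.08, 0, 0], 4], [[0, 0, 0], [0, 0, 0], 4]])

```text
t: 28.5
eef_pos: [0.5666, 0.3526, 0.0983]
ee_rot: [[0.0, 0.158, 0.988], [0.003, 0.988, -0.158], [-1.0, 0.003, -0.0]]
ft_force: [0.9, -0.2, -1.1]
width: 0.0088
```

```bash
python3 -c "
from h import *
st()"
```

```text
28.5 [0.5666 0.3526 0.0983] w 0.008757992722572966 F [ 0.8755 -0.2463 -1.0986] M [ 0.0179 -0.0098  0.05  ] yaw -9.066885214842669 x [ 0.0004  0.0025 -1.    ] q6 39.8015703297212
```

Request:
play_rows(deltas=[[[0, 0, 0], [-0.06, 0, 0], 4], [[0, 0, 0], [-0.055, 0, 0], 4], [[0, 0, 0], [0, 0, 0], 4], [[0, 0, 0], [0, 0, 0], 4]])

```text
t: 28.9
eef_pos: [0.5664, 0.3526, 0.0983]
ee_rot: [[0.0, 0.056, 0.998], [0.003, 0.998, -0.056], [-1.0, 0.003, -0.0]]
ft_force: [0.5, 0.9, -0.2]
width: 0.0088
```

```bash
python3 - <<'E'
from h import *
st()
im=cams.get_image('wrist')[:,:,::-1];a=cv2.resize(im[20:340,160:480],(400,400))
b=cv2.resize(cams.get_image('scene')[170:270,410-50:510,::-1],(400,267))
c=cv2.resize(cams.get_image('side')[140:350,190:430,::-1],(400,350))
o=np.zeros((600,800,3),np.uint8);o[:400,:400]=a;o[:267,400:]=b;o[250:600,400:]=c
cv2.imwrite('pics/f1.png',o)
E
```

```text
28.9 [0.5664 0.3526 0.0983] w 0.008815055269982934 F [ 0.4533  0.9099 -0.2119] M [-0.0619  0.0307  0.0512] yaw -3.1953970746623273 x [ 0.0001  0.0026 -1.    ] q6 33.92287712443322
```

View pics/f1.png

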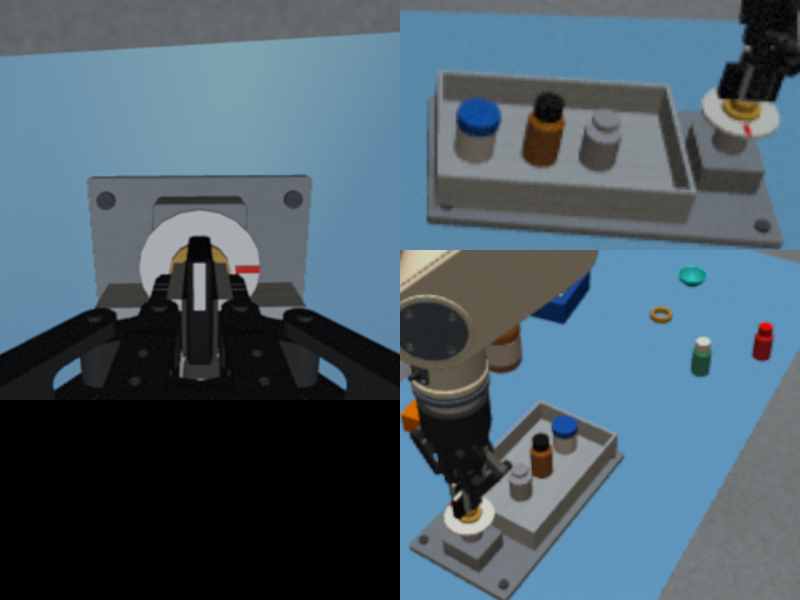

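All three objects stand upright in the tray and the wing lies along carrier y, with the red line perpendicular to it. One last trim of about 0.7°.

Request:
play_rows(deltas=[[[0, 0, 0], [-0.013, 0, 0], 4], [[0, 0, 0], [0, 0, 0], 4], [[0, 0, 0], [0, 0, 0], 4]])

```text
t: 29.35
eef_pos: [0.5664, 0.3526, 0.0983]
ee_rot: [[-0.0, 0.042, 0.999], [0.003, 0.999, -0.042], [-1.0, 0.003, -0.0]]
ft_force: [-0.2, 0.3, -0.2]
width: 0.0091
```

```bash
python3 -c "
from h import *
st();print(job.hand_in())"
```

```text
29.35 [0.5664 0.3526 0.0983] w 0.009059182359857733 F [-0.1992  0.3043 -0.2451] M [-0.0729 -0.0055  0.0402] yaw -2.4125414790606703 x [-0.      0.0026 -1.    ] q6 33.13049044034058
the job is handed in; nothing more can be done
None
```

The job is done and handed in at t = 29.4 s of the 72 s allowed. The jar, amber vial and check weight stand upright and released in the tray. The thumbscrew was seated, backed off a quarter turn, and is still held in the gripper.

- **Seat:** the wrist moment rose from about 0 to 0.96 N m while the gripper turned only 2.4° further. Contact came at a gripper yaw of about -92.2°, which fits the measured carrier yaw of -2.6°.
- **Final angle:** the gripper yaw is -2.4°, so the wing lies along the carrier's y to within about 1°. It is pinched at 50 N with negligible side force. The last close view agreed before a final 0.8° trim, which I did not photograph.
- **Corrections on the way:** the first grip on the jar was about 9 mm off its axis, so I reopened, recentred and gripped again. The wrist camera read about 3–4 mm further in +x than the two fixed cameras; I took values in between.
- **Pinch height:** I pinched the wing about 10 mm above the stated grip point, so the fingertips would clear the brass stem.
- **Other items:** I moved nothing else. The last side view showed the green and red vials, brass ring and weighing boat standing clear. The rack, bottle and box were only partly in view.

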